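# Roll a round blank into the V-block and set it against the stop

## Robot

A 6-joint arm with a two-finger parallel gripper is mounted at the origin on the work surface. World frame = base frame: x ahead of the robot, y to its left, z up, the work surface at z = 0. Lengths are in m, angles in rad, forces in N, time in s.
With the tool pointing down it reaches from about 0.4 to 0.825 m from the base axis. Payload 7 kg.
Tool frame: the origin (TCP) lies at the very end of the fingers, on their centre line; the grasp point (between the pads) lies 19 mm behind it; y points along the fingers, x is the direction in which the jaws open and shut, and the axes are right-handed (so a half turn about y gives the same grasp; the last joint's range is limited). The gripper opens to 88 mm and grips with 3 to 60 N. Pads are 19 mm wide; open, the fingers measure 130 mm over their backs; the gripper's body (78 mm by 193 mm) begins 47 mm behind the grasp point.
Start: joints at [1.565, 0.359, 0.012, 0, -1.224, -0.288], TCP at [0.195, 0.646, 0.227] pointing down, gripper open.
Joint ranges: [-3.07, 3.07], [-1.43, 2.12], [-1.02, 1.25], [-3.03, 1.67], [-3.05, -0], [-3.03, 3.03]. Speed limits (rad/s): [2.39, 2.39, 3.01, 3.14, 3.14, 3.14].

## Interface

Orientations are given as [roll, pitch, yaw] about the fixed x, y, z axes, in that order (R = Rz(yaw) Ry(pitch) Rx(roll)).
In Python, from workcell import bot gives the robot as it stands.
- The arm moves only by the tool carry_out, never from a script. Its argument "motion" is a list of rows, each a list of 4 numbers: the shift along the tool's x, y, z in mm, then the turn about the tool's y in rad. In form: [[x, y, z, turn], ...]. A call has 1 to 5 rows; each row shifts and turns the commanded pose from where the row before left it, along the tool's axes as they then stand; what a row does not reach is not made up. A row lasts 1/12 s, in which the tool goes at most 41.7 mm and 7.16 degrees, less where a joint would pass 70% of its speed; a pose out of reach is approached as far as the arm can. A call with a gripper value outside its range is refused whole. "grip" is the finger opening in mm, from 0 to 87.6, set as the call begins (left out, the last holds). The fingers move at their own pace and stop on an object; "force" is the grip in N (left out, the last holds). Time passes only in rows, so rows that do not move let the fingers close. It gives the time, the measured TCP pose, the force and the opening at its end, in the units of the state.
- bot.get_state(): the state, without advancing time (a new reading comes with each control period).
- bot.read_camera(name): name is "scene" or "top"; returns a dict with "color" (480x640x3 uint8, red, green, blue), "intrinsics" (3x3 intrinsics, pixels), "k1" (the pictures are not rectified: a ray, as slopes to the right and down, at radius r is drawn at 1 + k1 r^2 times it, then the intrinsics apply), "extrinsics" (4x4, takes a point from camera to world coordinates). Camera axes: x right, y down, z forward; pixel columns grow to the right and rows downward; lengths in m; the calibration is good to about 2 mm. A picture is of the moment at which its call begins. There is no depth.
- bot.close_job(): hands the job in, once; it reports no verdict.
The state is a dict: "time_s": time; "joints": joint angles; "qvel": joint speeds; "effort": joint torques, N m; "tool_pos": TCP position; "eef_rot": TCP orientation; "wrist_force": force on the tool from outside, world axes, zero at the start; "wrist_torque": the same for the moment, N m; "grip_width": opening from 0.0 (shut) to 1.0 (fully open).
Only numpy, scipy, OpenCV 4.12 (cv2) and the standard library are available. Lean on these libraries where they do the work, as an engineer would, in place of code of your own. Each camera call takes 0.05 s, during which the arm holds its last target.

## Task

Roll the dark round bar along the bench by pushing on its side with the fingertips, up the ramp beside it and into the V groove of the jig; and push on its end so that it finally lies in the groove with its far end fully against the red end stop. Do not grip or lift the bar, and leave the pale bar and everything else on the bench where it is.

Things in the scene. Friction and masses are not known exactly. Their poses are not given: they have to be found in the camera images.
- dark_bar: the bar to move: dark brown smooth round wooden bar, 40 mm diameter, 160 mm long, about 0.15 kg. Origin at its centre; x along the bar; y and z turn as it rolls. It lies on the bench (centre 20 mm high) on one side of the jig or the other, within 12 degrees of parallel to the groove, 165 to 200 mm from the groove's line, 20 to 45 mm short of the stop. It rolls very easily.
- jig: fixed jig on the bench: steel V groove with a reddish-brown wooden ramp on each side. Origin on the bench at the middle of the groove; x along the groove, away from the robot towards the stop (turned up to 9 degrees from the robot's x); y across it, to the left. From the groove's edges (19 mm high, y = +-16 mm) the ramps, 200 mm long like the groove, fall straight to the bench at y = +-115 mm (11 degrees).
- groove (a point): middle of the groove's bottom line, 3 mm above the bench; axes as the jig's. 90 degree V, 200 mm long (x = -100 to 100 mm), 16 mm deep, open at the robot's end. The bar seated in it has its centre on the groove's line (y = 0), 31 mm above the bench, its top at 51 mm.
- stop (a point): centre of the face of the red end stop that the bar's end must meet: an upright plate across the far (+x) end of the groove, 70 mm wide, 62 mm high, 12 mm thick, its face at x = 100 mm of the jig. Point 31 mm above the bench, on the groove's line; axes as the jig's. A bar against it has its centre 80 mm this side of the face.
- pale_bar: bystander: pale round bar of the same size as the dark one, loose, on the other side of the jig; origin at its centre, x along it; rolls if touched. Leave it.
- glue: bystander: white glue bottle with an orange cap, 54 mm wide, 150 mm tall, loose, standing beyond the jig; origin at its base
- offcut: bystander: pale wood block 40 x 70 x 40 mm, loose, beyond the jig; origin under its centre
- offcut2: bystander: small upright wood block 35 x 35 x 50 mm, loose, on the robot's side of the jig, to the left; origin under its centre
- tape: bystander: black tape measure case 70 x 35 x 65 mm, loose, on the robot's side of the jig, to the right; origin under its centre
- mallet: bystander: hammer lying far to the right, about 0.3 m long; origin under its middle
- push_stick: bystander: yellow push stick, 260 x 35 mm, 15 mm thick with a 45 mm high heel, lying far to the left; origin under its middle
Not all that is in view belongs to the job. What is shaped like the dark_bar but purple or turquoise is not meant.

How it is judged:
By the outcome, as a careful person would: the job done as asked, in the order asked, and still so for the second after the job is handed in, with the robot touching nothing.
It also fails if it takes over 53 s, if anything falls off the work surface, if the arm or the gripper's body presses on something with over 40 N, if the wrist force passes 120 N, or if a joint passes its speed limit or range.

## Working session

There is one attempt and no reset: what is moved stays moved. The work goes in short steps, Python scripts to look and compute and a tool call to move; the robot and the scene stay as the last step left them, time stands still between calls to the robot, and variables do not carry over. Pictures are saved under pics/ and viewed, and the job is handed in when it is done.

Besides the shell and the picture viewer there is one more tool, called after "Emit:" as name(argument=value, ...) on one line, values as JSON. carry_out: Moves the arm, as the interface text tells. Its arguments: {"type":"object","properties":{"motion":{"type":"array"},"grip":{"type":"number"},"force":{"type":"number"}},"required":["motion"]}

```bash
ls; mkdir -p pics; python3 - <<'E'
from workcell import bot
import cv2
print(bot.get_state())
for n in("scene","top"):
    c=bot.read_camera(n); cv2.imwrite(f"pics/{n}0.png",c["color"][:,:,::-1]); print(n,c["intrinsics"],c["k1"],c["extrinsics"])
E
```

```text
pics
{'time_s': 0.0, 'joints': array([ 1.56508436e+00,  3.59384824e-01,  1.10790457e-02, -3.50012216e-04,
       -1.22409940e+00, -2.88127213e-01]), 'qvel': array([-0.00071446,  0.00051325,  0.00011785,  0.00126215,  0.0008217 ,
        0.00112686]), 'effort': array([ 6.80249996e-04, -5.82713342e+01,  2.93061697e+01,  6.99723691e+00,
        7.02699821e-03, -1.52410912e-04]), 'tool_pos': array([0.1953664 , 0.64560716, 0.22563283]), 'eef_rot': array([-1.57065459e+00, -1.63604020e-03, -1.86475482e+00]), 'wrist_force': array([ 0.91920536, -0.12124514, -0.28718242]), 'wrist_torque': array([-0.0615771 ,  0.01815761,  0.04009794]), 'grip_width': 1.0012271079451311}
scene [[596.0210361    0.         320.8310468 ]
 [  0.         596.0210361  232.10089022]
 [  0.           0.           1.        ]] -0.016037066856251128 [[-0.83067408  0.43961114 -0.34164692  1.03763659]
 [ 0.55672727  0.66240468 -0.50127317  0.73579463]
 [ 0.00594325 -0.60659878 -0.79498591  1.24629889]
 [ 0.          0.          0.          1.        ]]
top [[594.24266566   0.         321.37380163]
 [  0.         594.24266566 232.43302701]
 [  0.           0.           1.        ]] -0.17481960191596208 [[ 0.02674873 -0.98959006  0.14140727  0.34135602]
 [-0.99961435 -0.02542337  0.01117125 -0.00425016]
 [-0.00745991 -0.14165155 -0.98988847  1.47211696]
 [ 0.          0.          0.          1.        ]]
```

View pics/scene0.png

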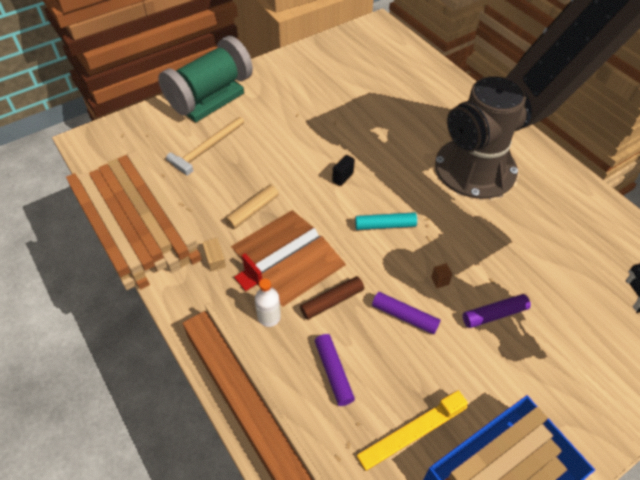

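View pics/top0.png

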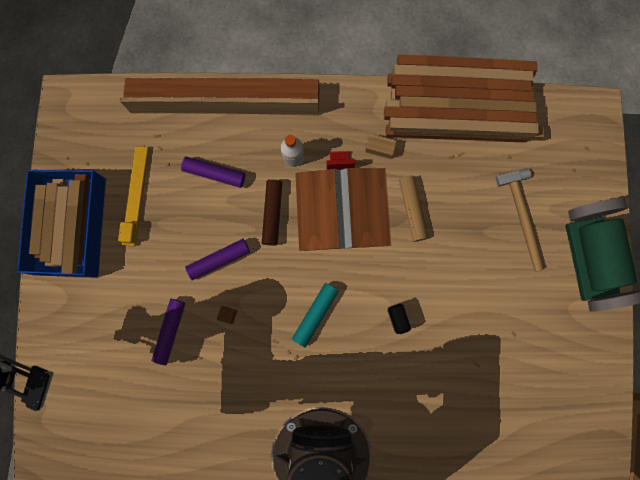

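The dark bar is at top (272,212) / scene (333,297), left of the jig. The look-alikes are purple at top (213,171), (218,259), (168,331), turquoise at top (315,314), and the pale bar at top (413,208). The only dark brown bar is the one beside the left ramp. Next I'll confirm it in a crop and measure.

```bash
cat > h.py <<'E'
import numpy as np, cv2
from workcell import bot
def und(c,p):
    k=c["k1"];K=c["intrinsics"]
    return cv2.undistortPoints(np.array(p,float).reshape(-1,1,2),K,np.array([k,0,0,0,0.])).reshape(-1,2)
def plane(c,p,z):
    s=und(c,p);d=np.c_[s,np.ones(len(s))]@c["extrinsics"][:3,:3].T;o=c["extrinsics"][:3,3]
    return o+d*((z-o[2])/d[:,2])[:,None]
def proj(c,P):
    E=c["extrinsics"];q=(np.atleast_2d(P)-E[:3,3])@E[:3,:3]
    return cv2.projectPoints(q,np.zeros(3),np.zeros(3),c["intrinsics"],np.array([c["k1"],0,0,0,0.]))[0].reshape(-1,2)
E
python3 - <<'E'
from h import *
T=bot.read_camera("top");S=bot.read_camera("scene")
t=T["color"];s=S["color"]
a=cv2.resize(t[140:260,240:440],None,fx=4,fy=4,interpolation=cv2.INTER_CUBIC)
cv2.imwrite("pics/c_top.png",a[:,:,::-1])
b=cv2.resize(s[190:330,220:400],None,fx=4,fy=4,interpolation=cv2.INTER_CUBIC)
cv2.imwrite("pics/c_sc.png",b[:,:,::-1])
for p in [(272,212),(268,212),(280,190)]: print(t[p[1],p[0]])
for p in [(333,297),(333,290),(290,290)]: print(s[p[1],p[0]])
E
```

```text
[52 27 18]
[65 35 21]
[21 10  5]
[119  62  39]
[79 41 24]
[188 111  59]
```

View pics/c_top.png

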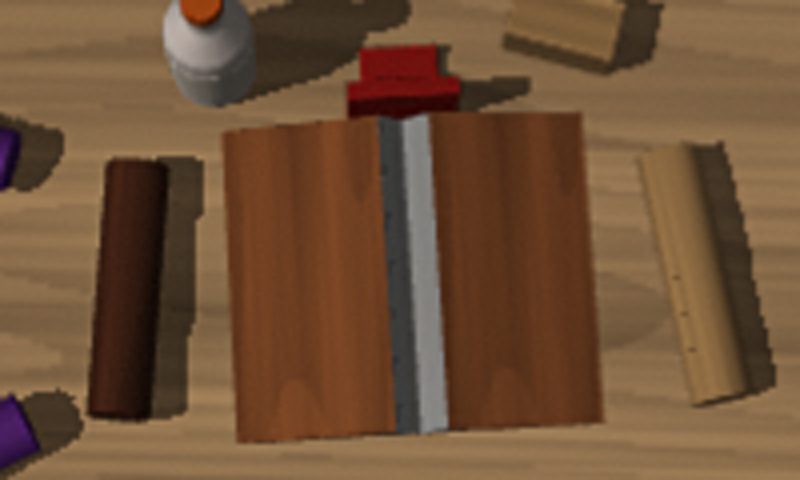

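View pics/c_sc.png

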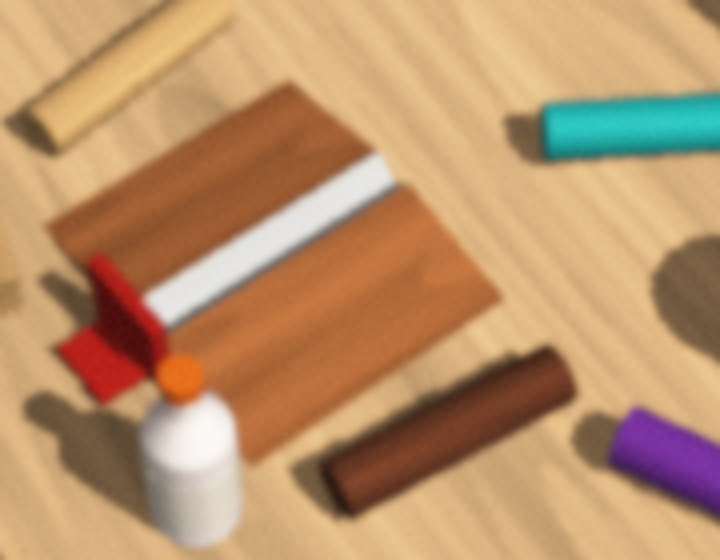

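The crops confirm it: the bar at top crop (130,290) is dark brown, the groove is in the middle, and the stop is at the far end. Next come the poses.

```bash
python3 - <<'E'
from h import *
T=bot.read_camera("top");S=bot.read_camera("scene")
def tc(p): return [((x+.5)/4-.5+240,(y+.5)/4-.5+140) for x,y in p]
def sc(p): return [((x+.5)/4-.5+220,(y+.5)/4-.5+190) for x,y in p]
c=plane(T,tc([(222,131),(238,442),(582,112),(604,421)]),0.)
g=plane(T,tc([(380,118),(397,434),(427,114),(448,430)]),0.019)
print("corners LF LN RF RN",c.round(4)); print("groove",g.round(4))
c2=plane(S,sc([(250,466),(502,297),(46,228),(290,81)]),0.)
g2=plane(S,sc([(168,330),(403,184),(143,297),(377,151)]),0.019)
print("scene",c2.round(4),g2.round(4))
for C,n,G in((c,'top',g),(c2,'sc',g2)):
    o=C.mean(0); 
    for a in (C[0]-C[1],C[2]-C[3],C[0]-C[2],C[1]-C[3],G[0]-G[1],G[2]-G[3]): print(n,np.linalg.norm(a).round(4),np.degrees(np.arctan2(a[1],a[0])).round(2))
    print(o, G.mean(0))
# bar
for C,n,box in((T,'top',(255,170,288,255)),(S,'scene',(298,270,370,325))):
    im=C["color"].astype(int);x0,y0,x1,y1=box
    r,gg,b=im[...,0],im[...,1],im[...,2]
    m=((r>1.65*gg)&(r<130)&(r>18)).astype(np.uint8); k=np.zeros_like(m);k[y0:y1,x0:x1]=m[y0:y1,x0:x1]
    k=cv2.morphologyEx(k,cv2.MORPH_OPEN,np.ones((3,3),np.uint8))
    ct=max(cv2.findContours(k,0,2)[0],key=cv2.contourArea); R=cv2.minAreaRect(ct);bx=cv2.boxPoints(R)
    print(n,R,cv2.contourArea(ct)); P=plane(C,bx,0.02); print(P.round(4), P.mean(0))
    cv2.imwrite(f"pics/m_{n}.png",cv2.resize(k[y0-10:y1+10,x0-10:x1+10]*255,None,fx=5,fy=5,interpolation=0))
    # axis through PCA of world pts
    ys,xs=np.nonzero(k);W=plane(C,np.c_[xs,ys],0.025)[:,:2];m0=W.mean(0);u=np.linalg.svd(W-m0,full_matrices=False)[2][0];u*=np.sign(u[0])
    q=(W-m0)@u; print("pca",m0,np.degrees(np.arctan2(u[1],u[0])),q.min(),q.max())
E
```

```text
corners LF LN RF RN [[ 0.7043  0.0833  0.    ]
 [ 0.5057  0.0666  0.    ]
 [ 0.7228 -0.1457  0.    ]
 [ 0.5247 -0.1615  0.    ]]
groove [[ 0.7105 -0.0168  0.019 ]
 [ 0.511  -0.032   0.019 ]
 [ 0.7138 -0.0463  0.019 ]
 [ 0.5143 -0.0633  0.019 ]]
scene [[ 0.704   0.0843  0.    ]
 [ 0.5071  0.0679  0.    ]
 [ 0.7212 -0.1389  0.    ]
 [ 0.5246 -0.1559  0.    ]] [[ 0.7007 -0.0157  0.019 ]
 [ 0.5175 -0.0292  0.019 ]
 [ 0.7012 -0.0455  0.019 ]
 [ 0.5167 -0.061   0.019 ]]
top 0.1994 4.79
top 0.1987 4.55
top 0.2298 94.6
top 0.2289 94.77
top 0.2 4.33
top 0.2002 4.86
[ 0.61436632 -0.03932471  0.        ] [ 0.61241884 -0.03960333  0.019     ]
sc 0.1976 4.78
sc 0.1972 4.94
sc 0.2239 94.38
sc 0.2244 94.48
sc 0.1837 4.22
sc 0.1852 4.78
[ 0.61423867 -0.03564056  0.        ] [ 0.60904289 -0.03785375  0.019     ]
top ((271.4620666503906, 211.95518493652344), (15.031233787536621, 64.11111450195312), 4.763641834259033) 859.5
[[0.518  0.1596 0.02  ]
 [0.6797 0.1531 0.02  ]
 [0.6773 0.1153 0.02  ]
 [0.5158 0.1225 0.02  ]] [0.59770833 0.13760979 0.02      ]
pca [0.59719814 0.13736888] -2.421051715248214 -0.08101215066462765 0.08024842862988382
scene ((331.9173889160156, 296.90325927734375), (14.102252960205078, 64.52264404296875), 62.02052688598633) 816.0
[[0.6735 0.1176 0.02  ]
 [0.5111 0.1231 0.02  ]
 [0.5189 0.161  0.02  ]
 [0.6787 0.1543 0.02  ]] [0.59555119 0.13901011 0.02      ]
pca [0.59953607 0.14178761] -2.1404488037036993 -0.08281547843670274 0.07902245967975174
```

```bash
python3 - <<'E'
from h import *
T=bot.read_camera("top");S=bot.read_camera("scene")
for C,n in((T,'top'),(S,'scene')):
    hsv=cv2.cvtColor(C["color"],cv2.COLOR_RGB2HSV)
    for nm,lo,hi,z in (("purple",(125,80,25),(160,255,255),.02),("turq",(80,100,60),(100,255,255),.02),("cap",(5,220,150),(14,255,255),.145),("red",(0,200,60),(4,255,255),.06)):
        m=cv2.inRange(hsv,lo,hi)
        for ct in cv2.findContours(m,0,2)[0]:
            if cv2.contourArea(ct)<30: continue
            R=cv2.minAreaRect(ct); print(n,nm,np.round(R[0]),plane(C,cv2.boxPoints(R),z)[:,:2].round(3).tolist())
print("glue base top", plane(T,[(292,164),(281,152),(303,152)],0.0).round(3))
print("glue base scene",plane(S,[(269,325),(257,318),(281,318)],0.0).round(3))
E
```

```text
top purple [168. 332.] [[0.22, 0.423], [0.376, 0.382], [0.366, 0.343], [0.21, 0.384]]
top purple [217. 259.] [[0.455, 0.349], [0.53, 0.205], [0.496, 0.187], [0.421, 0.331]]
top purple [213. 171.] [[0.701, 0.377], [0.739, 0.369], [0.695, 0.207], [0.658, 0.215]]
top turq [314. 314.] [[0.286, 0.079], [0.427, -0.0], [0.41, -0.03], [0.27, 0.049]]
top cap [290. 140.] [[0.755, 0.099], [0.755, 0.08], [0.736, 0.08], [0.736, 0.098]]
top red [340. 158.] [[0.742, 0.006], [0.749, -0.061], [0.717, -0.064], [0.71, 0.002]]
scene purple [334. 369.] [[0.696, 0.204], [0.656, 0.211], [0.701, 0.379], [0.738, 0.371]]
scene purple [496. 311.] [[0.368, 0.342], [0.198, 0.389], [0.222, 0.429], [0.388, 0.382]]
scene purple [405. 312.] [[0.535, 0.208], [0.497, 0.184], [0.421, 0.33], [0.459, 0.351]]
scene turq [386. 221.] [[0.405, -0.032], [0.264, 0.048], [0.29, 0.083], [0.429, 0.005]]
scene cap [264. 284.] [[0.749, 0.074], [0.733, 0.085], [0.745, 0.105], [0.761, 0.094]]
scene red [246. 272.] [[0.776, -0.047], [0.717, -0.063], [0.711, 0.024], [0.768, 0.037]]
glue base top [[0.726 0.092 0.   ]
 [0.757 0.121 0.   ]
 [0.758 0.065 0.   ]]
glue base scene [[0.756 0.111 0.   ]
 [0.771 0.079 0.   ]
 [0.723 0.11  0.   ]]
```

```bash
cat >> h.py <<'E'
def plan(target,yaw,n,start=None):
    """straight line to target (m) and yaw in n rows; prints rows"""
    st=bot.get_state(); p=np.array(st["tool_pos"]) if start is None else np.array(start[:3]); 
    y=st["eef_rot"][2] if start is None else start[3]
    d=(np.array(target)-p)*1000/n; dy=(yaw-y+np.pi)%(2*np.pi)-np.pi; t=round(-dy/n,4)
    rows=[]
    for i in range(n):
        rows.append([round(np.cos(y)*d[0]+np.sin(y)*d[1],1),round(-d[2],1),round(-np.sin(y)*d[0]+np.cos(y)*d[1],1),t]); y-=t
    for i in range(0,n,5): print(rows[i:i+5])
E
python3 -c "
from h import *
plan([.595,.187,.16],-3.18,18)"
```

```text
[[np.float64(18.0), np.float64(3.7), np.float64(28.6), np.float64(0.0731)], [np.float64(15.8), np.float64(3.7), np.float64(29.9), np.float64(0.0731)], [np.float64(13.6), np.float64(3.7), np.float64(30.9), np.float64(0.0731)], [np.float64(11.3), np.float64(3.7), np.float64(31.9), np.float64(0.0731)], [np.float64(9.0), np.float64(3.7), np.float64(32.6), np.float64(0.0731)]]
[[np.float64(6.6), np.float64(3.7), np.float64(33.2), np.float64(0.0731)], [np.float64(4.1), np.float64(3.7), np.float64(33.6), np.float64(0.0731)], [np.float64(1.7), np.float64(3.7), np.float64(33.8), np.float64(0.0731)], [np.float64(-0.8), np.float64(3.7), np.float64(33.8), np.float64(0.0731)], [np.float64(-3.3), np.float64(3.7), np.float64(33.6), np.float64(0.0731)]]
[[np.float64(-5.7), np.float64(3.7), np.float64(33.3), np.float64(0.0731)], [np.float64(-8.1), np.float64(3.7), np.float64(32.8), np.float64(0.0731)], [np.float64(-10.5), np.float64(3.7), np.float64(32.1), np.float64(0.0731)], [np.float64(-12.8), np.float64(3.7), np.float64(31.3), np.float64(0.0731)], [np.float64(-15.1), np.float64(3.7), np.float64(30.3), np.float64(0.0731)]]
[[np.float64(-17.3), np.float64(3.7), np.float64(29.1), np.float64(0.0731)], [np.float64(-19.3), np.float64(3.7), np.float64(27.7), np.float64(0.0731)], [np.float64(-21.3), np.float64(3.7), np.float64(26.2), np.float64(0.0731)]]
```

Emit:
carry_out(motion=[[18, 4, 29, 0.073], [16, 4, 30, 0.073], [13.5, 4, 31, 0.073], [11.5, 4, 32, 0.073], [9, 4, 32.5, 0.073]], grip=58)

```text
time_s: 0.82
tool_pos: [0.3077, 0.5169, 0.2065]
eef_rot: [-1.571, 0.0, -2.233]
wrist_force: [1.2, 0.2, -0.5]
grip_width: 0.696
```

Emit:
carry_out(motion=[[6.5, 4, 33, 0.073], [4, 4, 33.5, 0.073], [1.5, 4, 34, 0.073], [-1, 4, 34, 0.073], [-3.5, 4, 33.5, 0.073]])

```text
time_s: 1.23
tool_pos: [0.4195, 0.3898, 0.1867]
eef_rot: [-1.571, 0.001, -2.598]
wrist_force: [0.0, -0.0, -0.4]
grip_width: 0.662
```

Emit:
carry_out(motion=[[-5.5, 4, 33.5, 0.073], [-8, 4, 33, 0.073], [-10.5, 4, 32, 0.073], [-13, 4, 31, 0.073], [-15, 4, 30, 0.073]])

```text
time_s: 1.65
tool_pos: [0.5304, 0.2626, 0.1666]
eef_rot: [-1.571, 0.0, -2.963]
wrist_force: [-0.0, 0.3, 0.1]
grip_width: 0.662
```

Emit:
carry_out(motion=[[-17, 4, 29, 0.073], [-19, 4, 27.5, 0.073], [-21, 4, 26, 0.073], [0, 0, 0, 0], [0, 0, 0, 0]])

```text
time_s: 2.07
tool_pos: [0.5959, 0.1862, 0.1539]
eef_rot: [-1.57, -0.001, 3.101]
wrist_force: [-0.8, 1.0, 0.2]
grip_width: 0.663
```

```bash
python3 -c "
from h import *
s=bot.get_state();print(s['time_s'],s['tool_pos'],s['eef_rot'],s['grip_width'],s['joints'],s['wrist_force'])
plan([.595,.187,.012],-3.18,5)"
```

```text
2.0667 [0.59593374 0.18620093 0.15389115] [-1.57019897e+00 -8.16027335e-04  3.10145717e+00] 0.6626738452699448 [ 6.15077441e-01  3.30825947e-01 -2.02868425e-01 -2.73650535e-05
 -1.03811298e+00 -6.55198773e-01] [-0.84858589  0.98482654  0.19510923]
[[np.float64(0.2), np.float64(28.4), np.float64(-0.2), np.float64(-0.0003)], [np.float64(0.2), np.float64(28.4), np.float64(-0.2), np.float64(-0.0003)], [np.float64(0.2), np.float64(28.4), np.float64(-0.2), np.float64(-0.0003)], [np.float64(0.2), np.float64(28.4), np.float64(-0.2), np.float64(-0.0003)], [np.float64(0.2), np.float64(28.4), np.float64(-0.2), np.float64(-0.0003)]]
```

Emit:
carry_out(motion=[[0, 25, -1, 0], [0, 25, 0, 0], [0, 25, 0, 0], [0, 22, 0, 0], [0, 0, 0, 0]])

```text
time_s: 2.48
tool_pos: [0.5921, 0.1884, 0.0534]
eef_rot: [-1.568, -0.006, 3.105]
wrist_force: [-0.2, -0.2, -0.5]
grip_width: 0.663
```

```bash
cat > look.py <<'E'
import sys
from h import *
n=sys.argv[1]
T=bot.read_camera("top");S=bot.read_camera("scene")
a=cv2.resize(T["color"][130:270,230:430],None,fx=3,fy=3,interpolation=cv2.INTER_CUBIC)
b=cv2.resize(S["color"][190:350,220:440],None,fx=2.625,fy=2.625,interpolation=cv2.INTER_CUBIC)
w=max(a.shape[1],b.shape[1]); 
cv2.imwrite(f"pics/{n}_t.png",a[:,:,::-1]);cv2.imwrite(f"pics/{n}_s.png",b[:,:,::-1])
E
python3 look.py l1
```

```text
(no output)
```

View pics/l1_s.png

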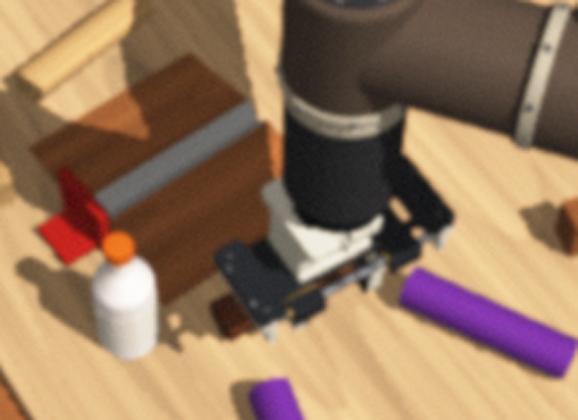

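View pics/l1_t.png

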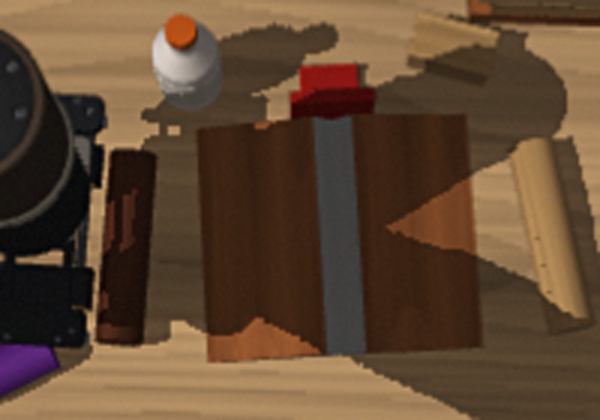

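The views show the gripper hovering beside the bar, which is at top crop (128,245). It is clear of the glue (top crop (185,60)) and the purple bars. Now I descend and start to push.

Emit:
carry_out(motion=[[0, 12, 0, 0], [0, 12, 0, 0], [0, 11, 0, 0], [0, 5, 0, 0], [0, 0, 0, 0]])

```text
time_s: 3.0
tool_pos: [0.5944, 0.1885, 0.016]
eef_rot: [-1.569, -0.002, 3.104]
wrist_force: [-0.6, 0.1, 0.1]
grip_width: 0.663
```

Emit:
carry_out(motion=[[0, 0, 3, 0], [0, 0, 3, 0], [0, 0, 3, 0], [0, 0, 3, 0], [0, 0, 3, 0]])

```text
time_s: 3.42
tool_pos: [0.5949, 0.1736, 0.018]
eef_rot: [-1.571, 0.001, 3.104]
wrist_force: [0.2, 0.4, 0.4]
grip_width: 0.659
```

Emit:
carry_out(motion=[[0, 2, 3, 0], [0, 2, 3, 0], [0, 1, 3, 0], [0, 0, 3, 0], [0, 0, 3, 0]])

```text
time_s: 3.83
tool_pos: [0.594, 0.1586, 0.0124]
eef_rot: [-1.571, -0.0, 3.105]
wrist_force: [0.3, -0.7, 0.4]
grip_width: 0.66
```

Emit:
carry_out(motion=[[0, 0, 3, -0.01], [0, 0, 3, -0.01], [0, 0, 3, -0.01], [0, 0, 3, -0.01], [0, 0, 3, -0.01]])

```text
time_s: 4.25
tool_pos: [0.5939, 0.1437, 0.0126]
eef_rot: [-1.571, 0.0, -3.128]
wrist_force: [-0.2, -0.3, 0.2]
grip_width: 0.663
```

```bash
python3 look.py l2
```

```text
(no output)
```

View pics/l2_t.png

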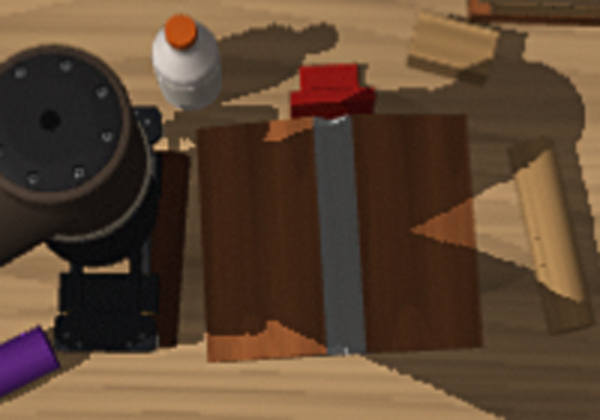

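Emit:
carry_out(motion=[[0, 0, 3.5, -0.01], [0, 0, 3.5, -0.01], [0, 0, 3.5, -0.01], [0, 0, 3.5, -0.01], [0, 0, 3.5, -0.01]])

```text
time_s: 4.77
tool_pos: [0.5945, 0.1261, 0.0126]
eef_rot: [-1.571, -0.0, -3.078]
wrist_force: [-0.6, -0.4, 0.4]
grip_width: 0.66
```

Emit:
carry_out(motion=[[0, 0, 3.5, -0.01], [0, 0, 3.5, -0.008], [0, 0, 3.5, 0], [0, 0, 3.5, 0], [0, 0, 3.5, 0]])

```text
time_s: 5.18
tool_pos: [0.5958, 0.1087, 0.0126]
eef_rot: [-1.571, 0.0, -3.061]
wrist_force: [0.0, 0.1, 0.5]
grip_width: 0.663
```

```bash
python3 look.py l3
```

```text
(no output)
```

View pics/l3_t.png

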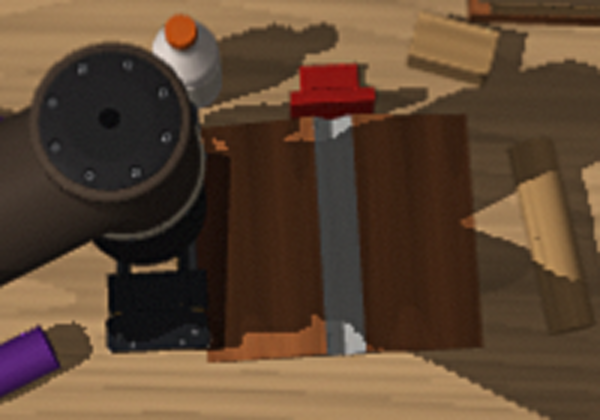

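View pics/l3_s.png

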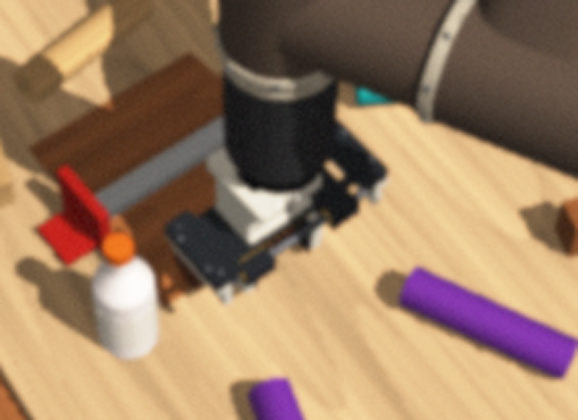

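Emit:
carry_out(motion=[[0, 0, 4, 0], [0, -0.8, 4, 0], [0, -0.8, 4, 0], [0, -0.8, 4, 0], [0, -0.8, 4, 0]])

```text
time_s: 5.7
tool_pos: [0.5976, 0.0888, 0.016]
eef_rot: [-1.571, 0.0, -3.061]
wrist_force: [0.1, 1.4, 0.3]
grip_width: 0.661
```

Emit:
carry_out(motion=[[0, -0.8, 4, 0], [0, -0.8, 4, 0], [0, -0.8, 4, 0], [0, -0.8, 4, 0], [0, -0.8, 4, 0]])

```text
time_s: 6.12
tool_pos: [0.599, 0.0687, 0.0198]
eef_rot: [-1.571, -0.0, -3.061]
wrist_force: [0.2, 1.1, 0.2]
grip_width: 0.664
```

```bash
python3 look.py l4
```

```text
(no output)
```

View pics/l4_t.png

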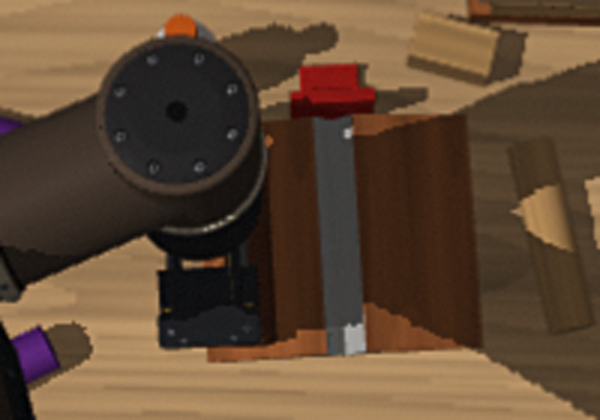

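View pics/l4_s.png

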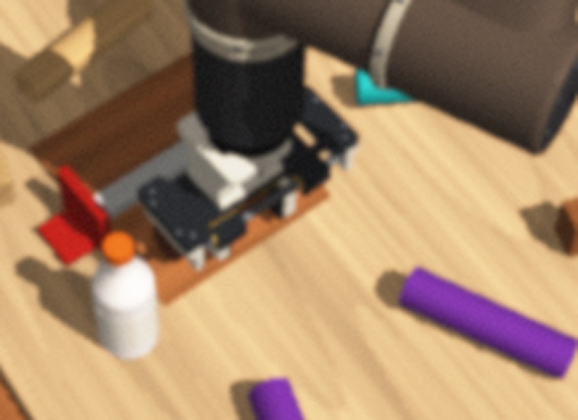

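The bar is hidden below the gripper on the ramp. A steady push of about 1.2 N shows contact. Continuing.

Emit:
carry_out(motion=[[0, -0.8, 4, 0], [0, -0.8, 4, 0], [0, -0.8, 4, 0], [0, -0.8, 4, 0], [0, -0.8, 4, 0]])

```text
time_s: 6.63
tool_pos: [0.6007, 0.0489, 0.0239]
eef_rot: [-1.571, 0.0, -3.061]
wrist_force: [0.1, 0.4, 0.2]
grip_width: 0.666
```

Emit:
carry_out(motion=[[0, -0.8, 4, 0], [0, -0.8, 4, 0], [0, -0.8, 4, 0], [0, -0.8, 4, 0], [0, -0.8, 4, 0]])

```text
time_s: 7.05
tool_pos: [0.6023, 0.0289, 0.0278]
eef_rot: [-1.571, -0.0, -3.061]
wrist_force: [0.0, 1.1, 0.6]
grip_width: 0.664
```

Emit:
carry_out(motion=[[0, -0.8, 3.5, 0], [0, -0.8, 3, 0], [0, -0.5, 3, 0], [0, 0, 3, 0], [0, 0, 3, 0]])

```text
time_s: 7.47
tool_pos: [0.6035, 0.0136, 0.0299]
eef_rot: [-1.571, 0.0, -3.061]
wrist_force: [1.5, 0.8, -0.0]
grip_width: 0.659
```

```bash
python3 look.py l5
```

```text
(no output)
```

View pics/l5_t.png

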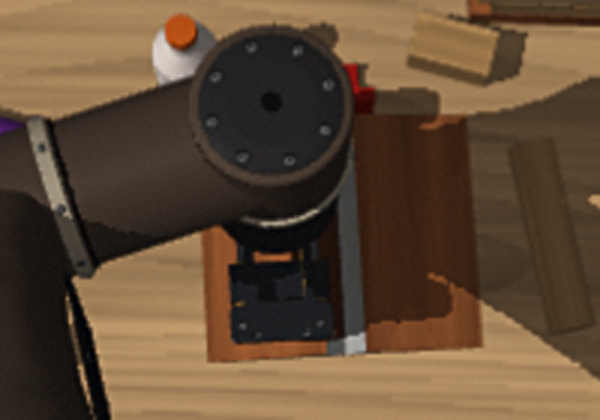

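View pics/l5_s.png

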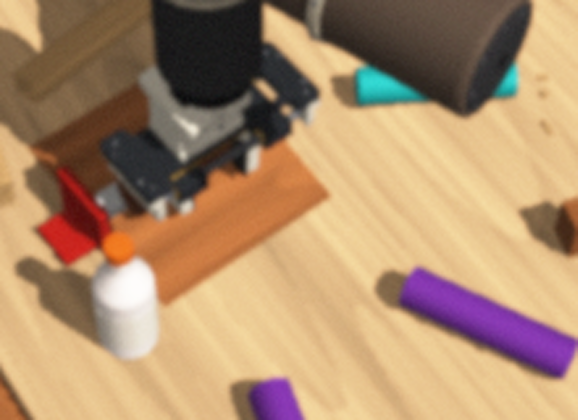

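Emit:
carry_out(motion=[[0, 0, 3, 0], [0, 0, 3, 0], [0, 0, 3, 0], [0, 0, 2.5, 0], [0, 0, 2.5, 0]])

```text
time_s: 7.98
tool_pos: [0.6046, -0.0005, 0.0298]
eef_rot: [-1.571, -0.0, -3.061]
wrist_force: [0.5, -1.2, 0.3]
grip_width: 0.66
```

Emit:
carry_out(motion=[[0, 0, 2, 0], [0, 0, 2, 0], [0, 0, 0, 0], [0, 0, 0, 0], [0, 0, 0, 0]])

```text
time_s: 8.4
tool_pos: [0.605, -0.004, 0.0299]
eef_rot: [-1.571, 0.0, -3.061]
wrist_force: [-0.7, 0.4, 0.3]
grip_width: 0.662
```

```bash
python3 look.py l6
```

```text
(no output)
```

View pics/l6_t.png

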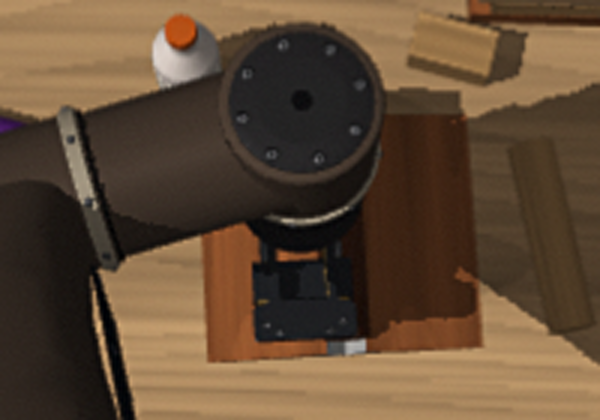

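View pics/l6_s.png

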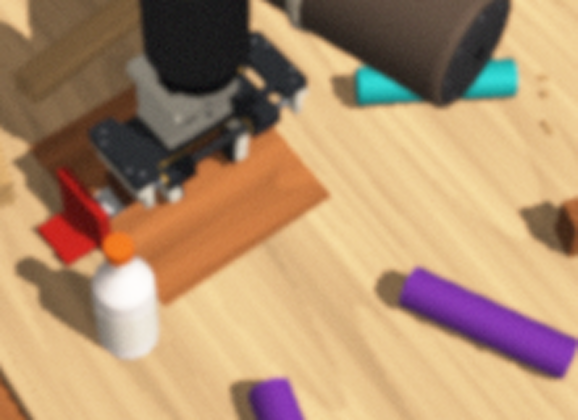

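Emit:
carry_out(motion=[[0, 0, -6, 0], [0, 0, -8, 0], [0, -10, -8, 0], [0, -25, -4, 0], [0, -30, 0, 0]])

```text
time_s: 8.92
tool_pos: [0.6015, 0.0231, 0.0945]
eef_rot: [-1.57, -0.004, -3.059]
wrist_force: [0.8, -0.4, -0.2]
grip_width: 0.661
```

Emit:
carry_out(motion=[[30, -10, 0, 0], [35, 0, 5, 0], [35, 0, 10, 0], [30, 0, 10, 0], [15, 0, 10, 0]], grip=0)

```text
time_s: 9.33
tool_pos: [0.4577, -0.0249, 0.1055]
eef_rot: [-1.571, -0.0, -3.06]
wrist_force: [0.3, -0.1, 0.5]
grip_width: 0.345
```

```bash
python3 look.py l7
```

```text
(no output)
```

View pics/l7_t.png

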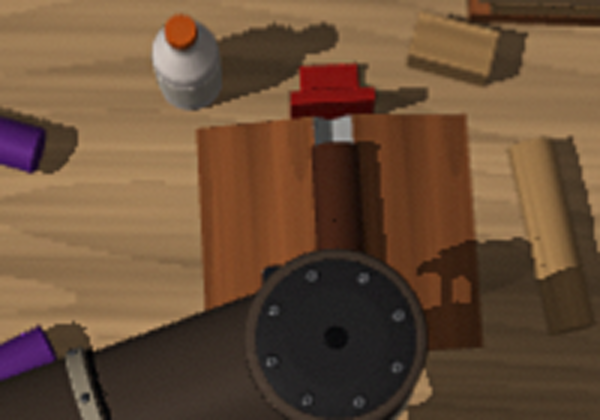

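View pics/l7_s.png

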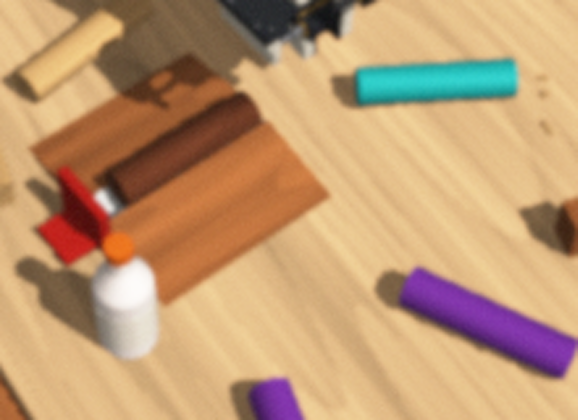

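The bar is lying in the groove (scene crop (120,190) to (250,110)), short of the stop. Next I measure its end.

```bash
python3 - <<'E'
from h import *
T=bot.read_camera("top");S=bot.read_camera("scene")
o=np.array([.6143,-.0387]);a=np.radians(4.7);u=np.array([np.cos(a),np.sin(a)]);v=np.array([-u[1],u[0]])
for n,p in (("far top",plane(T,[(342,177.3)],.051)),("stop top edge",plane(T,[(230+333/3,130+88/3)],.062)),("near upper scene",plane(S,[(220+240/2.625,190+93/2.625)],.051)),("near mid scene",plane(S,[(220+256/2.625,190+112/2.625)],.035)),("far sc bottom",plane(S,[(220+117/2.625,190+190/2.625)],.04))):
    q=p[0,:2]-o; print(n,p.round(4),(q@u).round(4),(q@v).round(4))
print(bot.get_state()["tool_pos"],bot.get_state()["grip_width"])
E
```

```text
far top [[ 0.6822 -0.0351  0.051 ]] 0.0679 -0.002
stop top edge [[ 0.7246 -0.0315  0.062 ]] 0.1106 -0.0019
near upper scene [[ 0.532  -0.0489  0.051 ]] -0.0829 -0.0034
near mid scene [[ 0.5251 -0.0311  0.035 ]] -0.0883 0.0148
far sc bottom [[ 0.686  -0.0235  0.04  ]] 0.0727 0.0092
[ 0.46181609 -0.02417731  0.10606444] 0.1603365350093929
```

```bash
python3 -c "
from h import *
plan([.4798,-.0513,.028],-3.0596,5)"
```

```text
[[np.float64(-3.1), np.float64(15.6), np.float64(5.7), np.float64(-0.0001)], [np.float64(-3.1), np.float64(15.6), np.float64(5.7), np.float64(-0.0001)], [np.float64(-3.1), np.float64(15.6), np.float64(5.7), np.float64(-0.0001)], [np.float64(-3.1), np.float64(15.6), np.float64(5.7), np.float64(-0.0001)], [np.float64(-3.1), np.float64(15.6), np.float64(5.7), np.float64(-0.0001)]]
```

Emit:
carry_out(motion=[[-3, 5, 9, 0], [-3, 15, 9, 0], [-3, 20, 9, 0], [-3, 20, 2, 0], [-3, 18, 0, 0]], grip=0)

```text
time_s: 9.95
tool_pos: [0.4795, -0.0528, 0.0254]
eef_rot: [-1.571, -0.0, -3.061]
wrist_force: [0.7, -0.5, -0.1]
grip_width: 0.002
```

Emit:
carry_out(motion=[[0, 0, 0, 0], [0, 0, 0, 0]])

```text
time_s: 10.12
tool_pos: [0.4785, -0.0527, 0.0259]
eef_rot: [-1.57, -0.003, -3.06]
wrist_force: [-0.3, -0.1, 0.2]
grip_width: -0.0
```

```bash
python3 look.py l8; python3 -c "
from h import *
o=np.array([.6143,-.0402]);a=np.radians(4.7);u=np.array([np.cos(a),np.sin(a)])
s=bot.get_state();p=s['tool_pos'];print(p,(p[:2]-o)@u,(p[:2]-o)@[-u[1],u[0]],s['grip_width'])"
```

```text
[ 0.47926582 -0.05229129  0.02737059] -0.1355708519169873 -0.0009861315155581874 0.006058229689648355
```

View pics/l8_s.png

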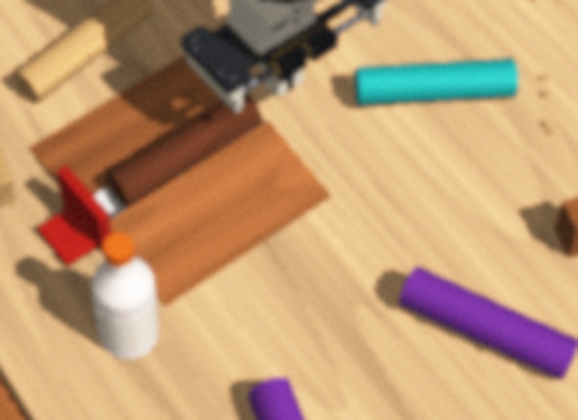

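Emit:
carry_out(motion=[[-4, 0, 0, 0], [-4, 0, 0, 0], [-4, 0, 0, 0], [-4, 0, 0, 0], [-4, 0, 0, 0]])

```text
time_s: 10.63
tool_pos: [0.4992, -0.0507, 0.0273]
eef_rot: [-1.571, 0.001, -3.061]
wrist_force: [-0.8, 0.1, 0.0]
grip_width: 0.006
```

Emit:
carry_out(motion=[[-3, 0, 0, 0], [-3, 0, 0, 0], [-3, 0, 0, 0], [-3, 0, 0, 0], [-3, 0, 0, 0]])

```text
time_s: 11.05
tool_pos: [0.5131, -0.0498, 0.0267]
eef_rot: [-1.571, -0.001, -3.061]
wrist_force: [-1.5, -0.7, -0.6]
grip_width: 0.007
```

Emit:
carry_out(motion=[[-2, 0, 0, 0], [-2, 0, 0, 0], [-2, 0, 0, 0], [-2, 0, 0, 0], [-2, 0, 0, 0]])

```text
time_s: 11.47
tool_pos: [0.5235, -0.0488, 0.0268]
eef_rot: [-1.571, -0.0, -3.061]
wrist_force: [-0.3, 0.0, -0.2]
grip_width: -0.001
```

```bash
python3 look.py l9
```

```text
(no output)
```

View pics/l9_s.png

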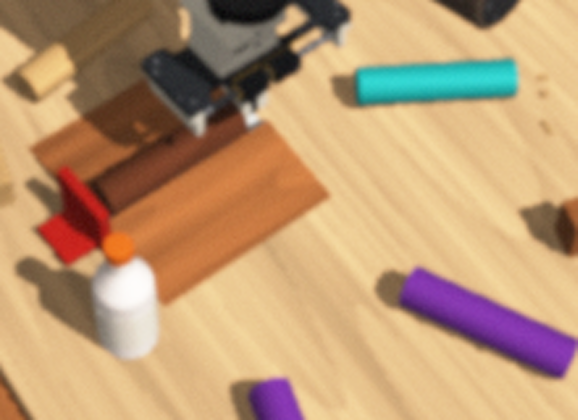

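View pics/l9_t.png

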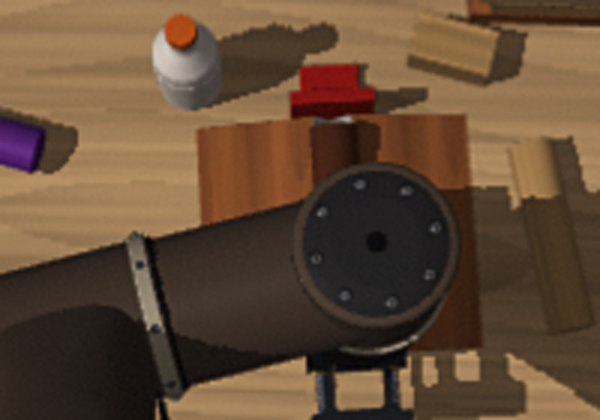

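The bar's far end is now at top crop (335,125), nearly at the stop. I'll go on slowly until the force rises.

Emit:
carry_out(motion=[[-1.5, 0, 0, 0], [-1.5, 0, 0, 0], [-1.5, 0, 0, 0], [-1, 0, 0, 0], [-1, 0, 0, 0]])

```text
time_s: 11.98
tool_pos: [0.5299, -0.0483, 0.0269]
eef_rot: [-1.571, -0.0, -3.061]
wrist_force: [-0.6, -0.3, 0.4]
grip_width: 0.006
```

Emit:
carry_out(motion=[[-1, 0, 0, 0], [-1, 0, 0, 0], [0, 0, 0, 0]])

```text
time_s: 12.23
tool_pos: [0.532, -0.0481, 0.0269]
eef_rot: [-1.571, 0.0, -3.061]
wrist_force: [-1.2, -1.9, 0.6]
grip_width: 0.004
```

Emit:
carry_out(motion=[[-1, 0, 0, 0], [-1, 0, 0, 0], [0, 0, 0, 0]])

```text
time_s: 12.48
tool_pos: [0.534, -0.048, 0.0269]
eef_rot: [-1.571, 0.0, -3.061]
wrist_force: [0.7, -0.8, -0.2]
grip_width: 0.001
```

Emit:
carry_out(motion=[[-1, 0, 0, 0], [-1, 0, 0, 0], [0, 0, 0, 0]])

```text
time_s: 12.73
tool_pos: [0.5361, -0.0478, 0.0269]
eef_rot: [-1.571, 0.0, -3.061]
wrist_force: [-0.9, -0.7, 0.1]
grip_width: 0.003
```

```bash
python3 look.py l10
```

```text
(no output)
```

View pics/l10_t.png

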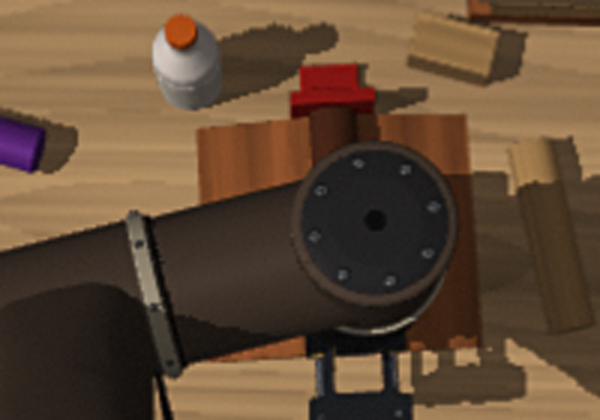

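View pics/l10_s.png

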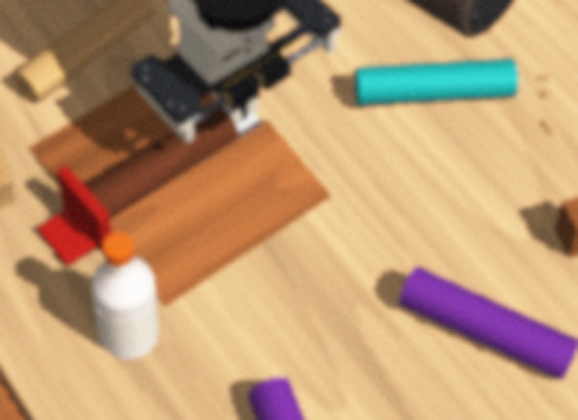

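The bar now appears to reach the stop (top crop (335,108)), but the force hasn't risen yet.

Emit:
carry_out(motion=[[-1, 0, 0, 0], [0, 0, 0, 0]])

```text
time_s: 13.0
tool_pos: [0.5367, -0.0478, 0.0268]
eef_rot: [-1.571, -0.0, -3.061]
wrist_force: [-0.9, -0.1, 0.1]
grip_width: 0.006
```

Emit:
carry_out(motion=[[-1, 0, 0, 0], [0, 0, 0, 0]])

```text
time_s: 13.17
tool_pos: [0.5368, -0.0478, 0.0267]
eef_rot: [-1.571, -0.002, -3.061]
wrist_force: [-5.6, 0.5, 3.7]
grip_width: 0.004
```

Emit:
carry_out(motion=[[-1, 0, 0, 0], [0, 0, 0, 0]])

```text
time_s: 13.33
tool_pos: [0.5368, -0.0479, 0.0265]
eef_rot: [-1.571, -0.003, -3.061]
wrist_force: [-8.3, 0.3, 4.2]
grip_width: 0.006
```

The tool has stopped moving and the push has risen to 8 N. The fingers' leading face is at about u = -57 mm, against -60 mm expected, so the bar is against the stop. Backing off.

Emit:
carry_out(motion=[[2, 0, 0, 0], [3, 0, 0, 0], [8, 0, 0, 0], [15, 0, 0, 0], [20, -5, 0, 0]])

```text
time_s: 13.75
tool_pos: [0.4909, -0.0514, 0.0313]
eef_rot: [-1.571, 0.0, -3.061]
wrist_force: [0.3, 0.0, 0.2]
grip_width: 0.004
```

Emit:
carry_out(motion=[[0, -30, 0, 0], [0, -35, 0, 0], [0, -35, -5, 0], [0, -35, -20, 0], [0, -20, -35, 0]])

```text
time_s: 14.17
tool_pos: [0.4872, 0.0076, 0.191]
eef_rot: [-1.571, 0.005, -3.063]
wrist_force: [1.7, 1.3, 0.6]
grip_width: 0.003
```

Emit:
carry_out(motion=[[0, 0, -40, 0], [-10, 0, -40, 0], [-10, 0, -40, 0], [-10, 0, -40, 0], [-10, 0, -40, 0]])

```text
time_s: 14.58
tool_pos: [0.5095, 0.213, 0.1874]
eef_rot: [-1.572, 0.002, -3.06]
wrist_force: [1.5, 0.1, 0.2]
grip_width: 0.007
```

Emit:
carry_out(motion=[[0, 0, -40, 0], [0, 0, -40, 0], [0, 0, -30, 0], [0, 0, 0, 0], [0, 0, 0, 0]])

```text
time_s: 15.0
tool_pos: [0.5002, 0.3221, 0.1863]
eef_rot: [-1.571, -0.0, -3.058]
wrist_force: [-1.0, -0.5, 0.9]
grip_width: 0.008
```

```bash
python3 look.py l11; python3 -c "
from h import *
for n in('top','scene'): cv2.imwrite(f'pics/f_{n}.png',bot.read_camera(n)['color'][:,:,::-1])
T=cv2.imread('pics/f_top.png')[150:190,310:370];cv2.imwrite('pics/f_zoom.png',cv2.resize(T,None,fx=12,fy=12,interpolation=2))"
```

```text
(no output)
```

View pics/l11_t.png

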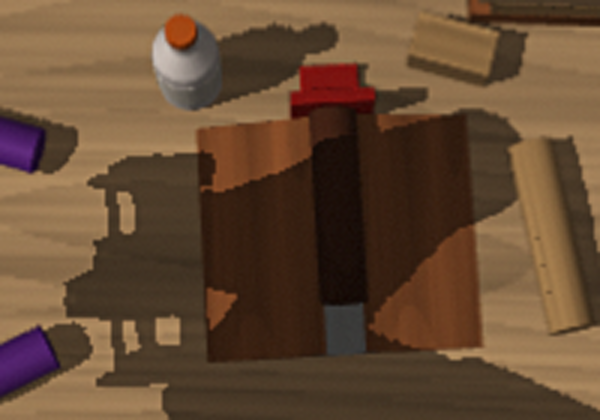

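View pics/l11_s.png

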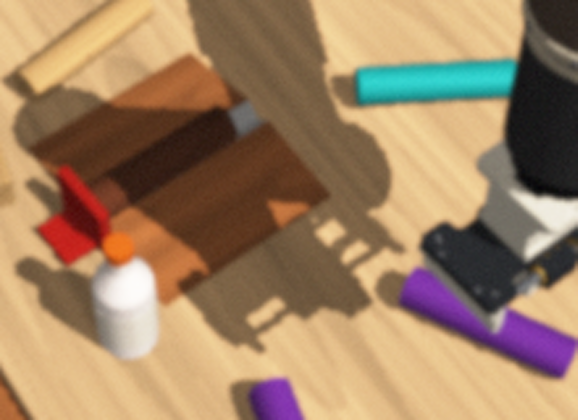

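View pics/f_zoom.png

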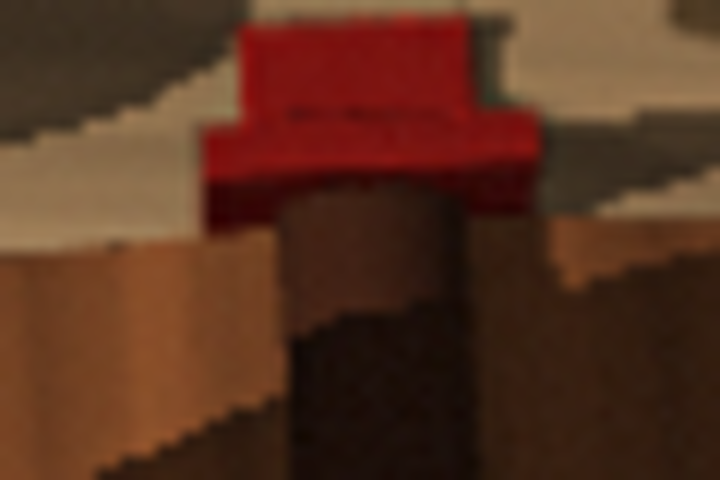

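View pics/f_top.png

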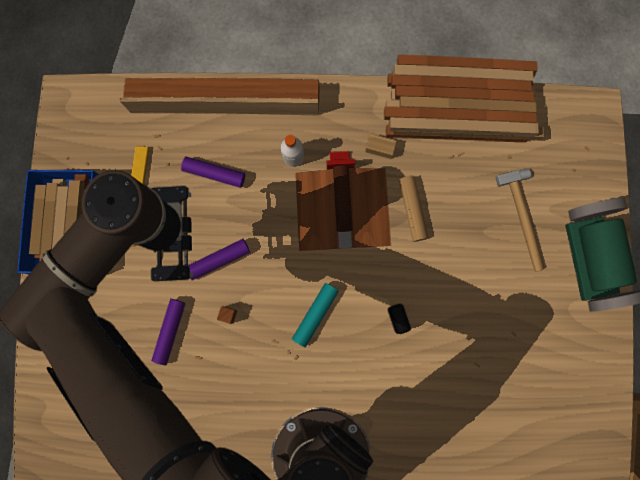

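```bash
python3 - <<'E'
from h import *
T=bot.read_camera("top")
o=np.array([.6143,-.0395]);a=np.radians(4.7);u=np.array([np.cos(a),np.sin(a)]);v=np.array([-u[1],u[0]])
def c(x,y): return [(230+(x+.5)/3-.5,130+(y+.5)/3-.5)]
for n,p in (("near end",plane(T,c(343,304),.045)),("far end",plane(T,[(310+(372+.5)/12-.5,150+(185.5)/12-.5)],.051)),("groove near",plane(T,c(345,354),.012))):
    q=p[0,:2]-o; print(n,(q@u).round(4),(q@v).round(4))
a0=cv2.imread('pics/top0.png').astype(int);f=T['color'][:,:,::-1].astype(int)
for nm,(x0,y0,x1,y1) in dict(pale=(395,170,430,245),glue=(278,130,305,168),offcut=(362,130,402,162),offcut2=(212,300,242,326),tape=(382,298,415,338),mallet=(490,160,550,275)).items():
    g=[cv2.cvtColor(z[y0:y1,x0:x1].astype(np.uint8),6).astype(np.float32) for z in(a0,f)]
    print(nm,np.round(cv2.phaseCorrelate(*g),2) if 0 else cv2.phaseCorrelate(*g))
print(bot.get_state()['time_s'])
E
```

```text
near end -0.0642 0.0018
far end 0.0994 0.0005
groove near -0.1012 0.0014
pale ((0.17259276055223438, 0.15370044575273312), 0.6032135581970215)
glue ((0.5086042023466835, 0.02968719121934882), 0.9971113423506419)
offcut ((0.014672431055792856, -0.04645181752717775), 0.9864973438903689)
offcut2 ((0.5050821831699945, 1.1485041818820942), 0.5342602308885551)
tape ((0.14114278854810536, -0.003679433705251256), 0.7882930321825875)
mallet ((0.009296615644974082, -0.05686816740264078), 1.0158893599775103)
15.25
```

```bash
python3 - <<'E'
import cv2,numpy as np
A=cv2.imread('pics/top0.png');B=cv2.imread('pics/f_top.png')
g=lambda z:z[130:168,278:306].astype(int)
print("glue diff",abs(g(A)-g(B)).mean())
p=lambda z:z[172:185,398:415].astype(int)
print("pale diff far end",abs(p(A)-p(B)).mean())
z=[cv2.resize(i[295:332,205:250],None,fx=8,fy=8,interpolation=2) for i in(A,B)]
cv2.imwrite('pics/o2.png',np.hstack(z))
E
```

```text
glue diff 9.896303258145364
pale diff far end 18.313725490196077
```

View pics/o2.png

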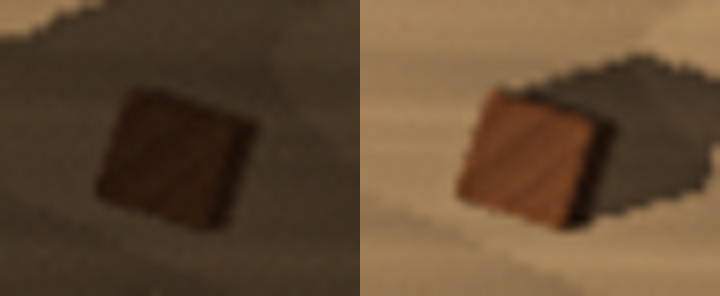

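```bash
python3 - <<'E'
import cv2,numpy as np
A=cv2.imread('pics/top0.png');B=cv2.imread('pics/f_top.png')
z=[cv2.resize(i[125:250,270:440],None,fx=2.3,fy=2.3,interpolation=2) for i in(A,B)]
cv2.imwrite('pics/cmp.png',np.hstack(z))
for n,(x0,y0,x1,y1) in dict(glue=(276,130,306,168),pale=(395,170,431,246),floor=(450,170,480,200)).items():
    a,b=A[y0:y1,x0:x1].astype(float),B[y0:y1,x0:x1].astype(float); print(n,a.mean(),b.mean())
    best=min((abs((a[3:-3,3:-3]-b[3+dy:b.shape[0]-3+dy,3+dx:b.shape[1]-3+dx]*a.mean()/b.mean())).mean(),dx,dy) for dx in range(-3,4) for dy in range(-3,4)); print(best)
E
```

```text
glue 95.58216374269006 105.53187134502924
(np.float64(1.1924197483157202), 0, 0)
pale 91.26388888888889 96.1583820662768
(np.float64(6.791927920996677), 0, 0)
floor 108.61592592592592 119.75555555555556
(np.float64(1.00894088810311), 0, 0)
```

View pics/cmp.png

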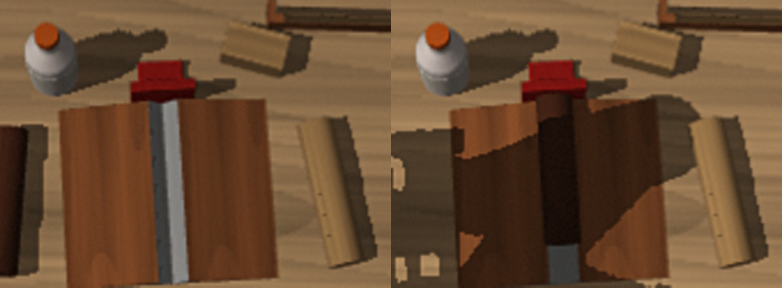

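The differences come from exposure and shadows; the bystanders have zero shift. The bar's far end measures u = 99.4 mm, against the stop face at 100 mm. Handing in.

```bash
python3 -c "
from workcell import bot
print(bot.close_job())"
```

```text
the job is handed in; nothing more can be done
None
```

The dark bar lies in the V groove with its far end against the red stop, and the job was handed in at about 15 s. I pushed it from the side with the partly open fingertips, along the bench, up the left ramp and into the groove. Then I pushed on its near end with the fingers closed. It was never gripped or lifted.

**At the stop:** the tool stopped moving and the push rose to 8 N. With the arm clear, the bar's far end measured 99.4 mm along the groove (stop face at 100 mm) and 0.5 mm off the groove's line.

**Disagreement:** the near end measured -64 mm, against -60 mm expected, which makes the bar about 4 mm too long. I put this down to blur and to the assumed height of that edge. The force, the far end and the picture all say it is touching.

**Bystanders:** the pale bar and the glue bottle show no shift between the first and last top pictures. The offcut and mallet also matched, and the small upright block looks unmoved side by side. An automatic image comparison suggested shifts of up to 1 pixel, mainly for the small block, but shadow and exposure changes explain it. I did not measure the push stick, which the arm partly hid in the last top picture, or the purple and turquoise bars. The arm stayed clear of all of these.

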